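# Rotate three circuit cards through the test stand

## Robot

A 6-joint arm with a two-finger parallel gripper is mounted at the origin on the work surface. World frame = base frame: x ahead of the robot, y to its left, z up, the work surface at z = 0. Lengths are in mm, angles in rad, forces in N, time in s.
With the tool pointing down it reaches from about 325 to 900 mm from the base axis. Payload 6.1 kg.
Tool frame: the origin (TCP) lies between the finger pads; the fingertips stand 17 mm ahead of it and the grasp point (between the pads) lies 2 mm behind it (bot.tips_ahead is the distance from the TCP to the fingertips, in mm); x points along the fingers, z is the direction in which the jaws open and shut, and the axes are right-handed (so a half turn about x gives the same grasp; the last joint's range is limited). The gripper opens to 87 mm and grips with 3 to 60 N. Pads are 19 mm wide; open, the fingers measure 117 mm over their backs; the gripper's body (75 mm by 190 mm) begins 51 mm behind the grasp point.
Start: joints at [1.14, 0.22, 1.526, -0, 1.395, -0.126], TCP at [187.562, 596.185, 239.538] pointing down, gripper open.
Joint ranges: [-2.98, 2.98], [-0.91, 2.08], [0.09, 2.57], [-1.24, 4.39], [0.2, 2.65], [-2.68, 2.68]. Speed limits (rad/s): [2.57, 2.57, 3.01, 3.14, 3.14, 3.14].

## Interface

Orientations are given as a unit quaternion [w, x, y, z].
In Python, from bench import bot, vision, models, telemetry gives the robot as it stands. Calls block until the motion is done:
- bot.goto(position, orientation): joint-space move of the TCP to a pose.
- bot.move_linear(position, rotation=None, feed=150, force_limit=None): straight line of the TCP; rotation=None keeps the orientation; feed is the mean speed in mm/s. With force_limit (N) it stops when the force on the tool has changed by that much, and returns True; else False.
- bot.move_j(angles): joint-space move.
- bot.grip(opening, grasp_force=None): opening from 0.0 (shut) to 1.0 (fully open); grasp_force is the grip in N (None keeps the last); returns when the fingers have stopped.
- bot.wait(seconds).
- bot.ik(position, orientation): joint angles nearest the present ones, or None.
- vision.capture(name): name is "scene" or "side" or "wrist"; returns a dict with "image" (384x512x3 uint8, blue, green, red), "intrinsics" (3x3 intrinsics, pixels), "k1" (the pictures are not rectified: a ray, as slopes to the right and down, at radius r is drawn at 1 + k1 r^2 times it, then the intrinsics apply), "eye" and "orientation" of the camera in the world. Camera axes: x right, y up, looking along -z (the intrinsics and any distortion apply to the point x, -y, -z); pixel columns grow to the right and rows downward; lengths in mm; the calibration is good to about 2 mm. A picture is of the moment at which its call begins. There is no depth.
A pose or a line that the arm cannot do raises bot.MotionError and nothing moves.
- bot.sign_off(): hands the job in, once; it reports no verdict.
Trained networks look in the newest picture that a camera, given by its name, has taken for a name from the list of things; names that differ only in an ending like _2 or _b are one class to them, and where a whole thing is asked for, a point or a joint stands for the part that bears it (a point fixed in the world has none). Each returns a list of dicts, best first, with "p" (0 to 1); they miss things now and then, are a little off and sometimes report something else, mostly with a low value. They report only what shows in the picture. A call takes as long as a camera call. They do not tell look-alikes from the thing itself.
- models.boxes_of(camera, target): "bbox" ([left, top, right, bottom] in pixels, round what is visible of it).
- models.silhouettes(camera, target): "mask" (384x512 bool, what is visible of it) and "bbox" ([left, top, right, bottom] in pixels, round what is visible of it).
- models.spot_point(camera, target): "xy" ([column, row] in pixels: a listed point, or the origin of a listed thing).
Readings, each from a call of its own:
- telemetry.get_t(): time.
- telemetry.get_joints(): joint angles.
- telemetry.get_qvel(): joint speeds.
- telemetry.get_joint_efforts(): joint torques, N m.
- telemetry.get_eef_pos(): TCP position.
- telemetry.get_tcp_rot(): TCP orientation.
- telemetry.get_contact_force(): force on the tool from outside, world axes, zero at the start.
- telemetry.get_torque(): the same for the moment, N m.
- telemetry.get_finger_gap(): opening from 0.0 (shut) to 1.0 (fully open).
Only numpy, scipy, OpenCV 4.12 (cv2) and the standard library are available. Lean on these libraries where they do the work, as an engineer would, in place of code of your own. Each camera call takes 0.05 s, during which the arm holds its last target. There are 200 camera calls.

## Task

The transformer card in the test stand's guides has been tested and belongs in the round tray; the capacitor card from the round tray must go back to the oblong tray, and the heat-sink card from the oblong tray is next for test: slide it down the stand's guides until it is fully home. Each place holds one card, so set one card down, let go, on the middle of the cork pad on the way. Leave every card standing upright inside its place, never let one tip over, and do not disturb the solder spool or the screwdriver.

Things in the scene. Friction and masses are not known exactly. Their poses are not given: they have to be found in the camera images.
- trafo_card_mid (a point): Sizes in mm. Transformer card: dark steel block with copper coil, 46 wide; starts in the guides. All 3 cards: upright green sheet 100 (y) x 4 (x), 84 high; black foot 60 (y) x 44 (x) x 14; on top, in the middle, aluminium grip bar 40 (y) x 12 (x) x 26 high: pinch it along card x. Card height 110, 0.25 kg. Point: sheet's mid-plane, 55 above the underside; grip bar 29 to 55 above the point. z up.
- sink_card_mid (a point): Heat-sink card: carries a bright aluminium heat sink with 7 upright fins, 56 wide x 44 high; starts in the oblong tray. Sheet, foot, grip bar, mass, point and axes as for the transformer card. On every card the component is on the +x face only, reaches at most 30 out from the mid-plane and at most 67 above the underside.
- cap_card_mid (a point): Capacitor card: carries two upright black cylinders side by side, 25 diameter x 44 high, with bright tops; starts in the round tray. Sheet, foot, grip bar, mass, point (55 above the underside) and axes as for the transformer card.
- guide_stand: Test stand, fixed: grey base 80 (x) x 132 (y) x 10 high; origin under its middle. White upright guides at y = +-50 take a card's side edges: grooves 8 wide (x), end walls 106 apart (y), 88 clear between guides, height 10 to 66, flared mouths up to 80 high. Card enters from above, sheet along stand y, either way round; home when its underside is on the base, 10 above the origin.
- oblong_tray: Oblong plywood tray, fixed: 80 (x) x 134 (y) x 17 high, walls and floor 5 thick, inside 70 x 124, floor 5 above the bench. Origin under its middle, at bench level. A card fits with its sheet along the tray's y, either way round.
- round_tray: Round steel tray, fixed: outside diameter 138, 17 high, wall and floor 5 thick, inside diameter 128, floor 5 above the bench. Origin under its middle, at bench level. A card fits at any yaw.
- cork_pad: Flat cork pad, fixed, 100 (x) x 140 (y) x 6 thick, empty at the start: the free spot. Origin under its middle.
- solder_spool: Bystander: small steel solder spool standing on the bench, diameter 48, 34 high. Origin under its middle.
- screwdriver: Bystander: screwdriver lying on the bench beyond the work, along its own x.
There are look-alikes about, which are no part of the job. Of the things that look like the oblong_tray, the middle-sized one is meant.

How it is judged:
By the outcome, as a careful person would: the job done as asked, in the order asked, and still so for the second after the job is handed in, with the robot touching nothing.
It also fails if it takes over 125 s, if anything falls off the work surface, if the arm or the gripper's body presses on something with over 40 N, if the wrist force passes 120 N, or if a joint passes its speed limit or range.

## Working session

There is one attempt and no reset: what is moved stays moved. The work goes in short steps, each a Python script; the robot and the scene stay as the last script left them, time stands still between calls to the robot, and variables do not carry over. Pictures are saved under pics/ and viewed, about 12 in all and at most 16, crops included, and the job is handed in when it is done.

```bash
ls; mkdir -p pics
python3 - <<'E'
from bench import bot, vision, models, telemetry
import cv2,numpy as np
for c in ["scene","side"]:
    d=vision.capture(c); cv2.imwrite(f"pics/{c}0.png",d["image"])
    print(c,d["intrinsics"],d["k1"],d["eye"],d["orientation"])
    for n in ["trafo_card_mid","sink_card_mid","cap_card_mid","guide_stand","oblong_tray","round_tray","cork_pad","solder_spool","screwdriver"]:
        print(n,[(np.round(r["xy"]).tolist(),round(r["p"],2)) for r in models.spot_point(c,n)])
print(telemetry.get_tcp_rot(),telemetry.get_t())
E
```

```text
pics
scene [[364.55552935   0.         256.38146496]
 [  0.         364.55552935 195.94037836]
 [  0.           0.           1.        ]] 0.005846192322176161 [ 908.11470406 -435.63199176  838.72698621] [0.90530957 0.2790153  0.08979637 0.30741122]
trafo_card_mid [([274.0, 164.0], 0.9), ([232.0, 219.0], 0.18)]
sink_card_mid [([232.0, 220.0], 0.72)]
cap_card_mid [([132.0, 253.0], 0.7)]
guide_stand [([271.0, 176.0], 0.8)]
oblong_tray [([196.0, 296.0], 0.94), ([342.0, 161.0], 0.73)]
round_tray [([140.0, 264.0], 0.76)]
cork_pad [([293.0, 121.0], 0.83)]
solder_spool []
screwdriver [([321.0, 237.0], 0.93)]
side [[374.83943371   0.         255.11618923]
 [  0.         374.83943371 194.45705387]
 [  0.           0.           1.        ]] -0.06344614012954866 [225.59227461 441.56284691 650.56046605] [-0.33425661 -0.13677735  0.35764915  0.86119194]
trafo_card_mid [([246.0, 228.0], 0.78)]
sink_card_mid [([296.0, 176.0], 0.6), ([333.0, 254.0], 0.46)]
cap_card_mid [([386.0, 155.0], 0.8)]
guide_stand [([244.0, 253.0], 0.92)]
oblong_tray [([292.0, 198.0], 0.79), ([330.0, 152.0], 0.76)]
round_tray [([241.0, 251.0], 0.4)]
cork_pad [([188.0, 357.0], 0.55)]
solder_spool [([332.0, 253.0], 0.93), ([245.0, 229.0], 0.53)]
screwdriver [([201.0, 185.0], 0.57)]
[ 0.57010938 -0.41828855  0.57012386  0.41829269] 1.0
```

View pics/scene0.png

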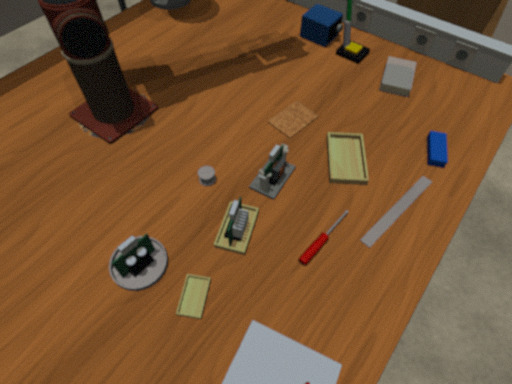

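View pics/side0.png

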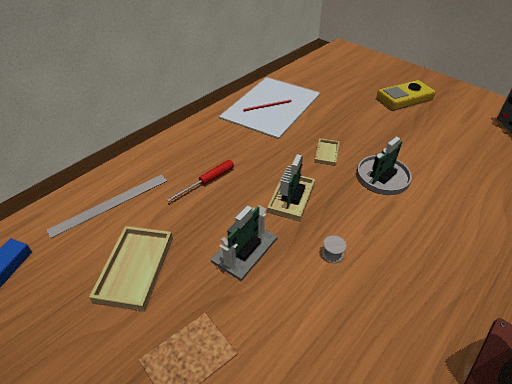

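The scene picture shows the stand at about (272,180), the middle-sized tray with the sink card at (237,230), the round tray at (138,262), the cork at (293,120), the spool at (206,175) and the screwdriver at (325,237). The empty large tray (347,158) and small tray (194,296) are look-alikes. The side view agrees.

```bash
cat > h.py <<'E'
from bench import bot, vision, models, telemetry
import cv2,numpy as np
from scipy.spatial.transform import Rotation as R
def cam(d):
    q=np.array(d["orientation"]); return R.from_quat(np.r_[q[1:],q[0]]).as_matrix()
def unproj(d,px,z):
    K=d["intrinsics"]; px=np.atleast_2d(np.asarray(px,float))
    s=cv2.undistortPoints(px.reshape(-1,1,2),K,np.array([d["k1"],0,0,0,0.])).reshape(-1,2)
    r=np.c_[s[:,0],-s[:,1],-np.ones(len(s))]@cam(d).T
    e=np.array(d["eye"]); return (e+r*((z-e[2])/r[:,2:]))[:,:2]
def proj(d,P):
    c=(np.atleast_2d(np.asarray(P,float))-d["eye"])@cam(d)
    s=np.c_[c[:,0]/-c[:,2],-c[:,1]/-c[:,2]]; s=s*(1+d["k1"]*(s**2).sum(1,keepdims=True))
    return s@d["intrinsics"][:2,:2].T+d["intrinsics"][:2,2]
def down(yaw):
    # tool x down; tool z (jaw axis) at angle yaw from world x
    z=np.array([np.cos(yaw),np.sin(yaw),0]); x=np.array([0,0,-1.]); M=np.c_[x,np.cross(z,x),z]
    q=R.from_matrix(M).as_quat(); return np.r_[q[3],q[:3]]
def rect(d,mask,z):
    c=max(cv2.findContours(mask.astype(np.uint8),cv2.RETR_EXTERNAL,cv2.CHAIN_APPROX_NONE)[0],key=len).reshape(-1,2)
    w=unproj(d,c+0.0,z).astype(np.float32)
    (cx,cy),(a,b),t=cv2.minAreaRect(w)
    if a>b: t+=90; a,b=b,a      # t = direction (deg) of short side
    return round(cx,1),round(cy,1),round(a,1),round(b,1),round((t+90)%180-90,1)
E
python3 - <<'E'
from h import *
for c in ["scene","side"]:
    d=vision.capture(c)
    for n,z in [("guide_stand",10),("oblong_tray",17),("round_tray",17),("cork_pad",6),("solder_spool",17),("screwdriver",10),("trafo_card_mid",70),("sink_card_mid",60),("cap_card_mid",60)]:
        for r in models.silhouettes(c,n):
            print(c,n,round(r["p"],2),np.round(r["bbox"]).tolist(),rect(d,r["mask"],z))
        if "card" in n:
            for r in models.spot_point(c,n): print("   pt",round(r["p"],2),unproj(d,r["xy"],65 if n[0]=='t' else 60).round(1).tolist())
d=vision.capture("wrist"); print(d["eye"],d["orientation"],d["intrinsics"][0],telemetry.get_eef_pos(),telemetry.get_tcp_rot())
print(cam(d).round(2))
cv2.imwrite("pics/w0.png",d["image"])
E
```

```text
scene guide_stand 0.8 [248.0, 146.0, 295.0, 201.0] (566.7, 98.4, 85.7, 140.9, 5.9)
scene oblong_tray 0.84 [177.0, 273.0, 212.0, 324.0] (629.5, -296.2, 59.7, 100.2, 28.3)
scene oblong_tray 0.74 [214.0, 204.0, 257.0, 252.0] (593.2, -96.5, 82.0, 138.6, 21.4)
scene round_tray 0.69 [110.0, 238.0, 167.0, 291.0] (476.0, -320.9, 128.5, 139.1, -30.1)
scene cork_pad 0.89 [270.0, 102.0, 316.0, 137.0] (482.2, 330.4, 102.7, 141.4, -7.8)
scene solder_spool 0.81 [195.0, 162.0, 217.0, 187.0] (422.4, -17.3, 45.0, 71.9, 42.4)
scene trafo_card_mid 0.56 [264.0, 145.0, 285.0, 184.0] (573.4, 100.8, 51.2, 143.0, 22.9)
scene sink_card_mid 0.67 [222.0, 201.0, 249.0, 244.0] (600.9, -99.3, 51.8, 127.0, 28.8)
   pt 0.96 [[589.3, -105.6]]
scene cap_card_mid 0.95 [111.0, 234.0, 155.0, 276.0] (469.8, -315.2, 93.7, 102.6, -8.6)
   pt 0.96 [[456.9, -314.9]]
side guide_stand 0.76 [211.0, 208.0, 274.0, 283.0] (571.2, 75.7, 94.6, 190.2, 5.2)
side oblong_tray 0.97 [92.0, 225.0, 175.0, 313.0] (697.8, 286.5, 120.9, 191.9, 33.4)
side oblong_tray 0.94 [315.0, 140.0, 341.0, 169.0] (620.0, -283.3, 56.5, 109.0, 27.1)
side oblo
[... 592 characters left out ...]
 0.7 [169.0, 160.0, 234.0, 203.0] (784.8, -2.5, 37.5, 161.8, -1.4)
side trafo_card_mid 0.71 [228.0, 205.0, 261.0, 262.0] (561.4, 102.3, 64.9, 138.4, 44.5)
   pt 0.67 [[571.1, 88.8]]
side sink_card_mid 0.86 [278.0, 152.0, 303.0, 208.0] (593.7, -94.2, 54.3, 178.0, 37.1)
   pt 0.73 [[591.0, -100.2]]
side cap_card_mid 0.56 [371.0, 140.0, 405.0, 184.0] (467.6, -311.4, 55.0, 190.5, 20.8)
   pt 0.76 [[471.3, -312.8]]
[118.33036591 618.64220181 384.91226095] [ 0.7993143  -0.10509619 -0.07711272  0.5866047 ] [334.58028703   0.         257.58294256] [187.56966834 596.17808016 239.53721703] [ 0.57011307 -0.41830347  0.57011202  0.41828887]
[[ 0.3  -0.92 -0.25]
 [ 0.95  0.29  0.08]
 [-0.   -0.26  0.97]]
```

View pics/w0.png

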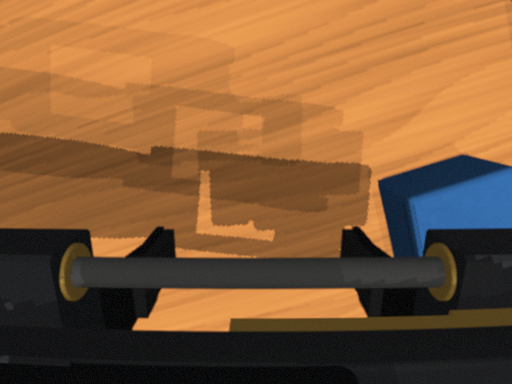

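```bash
cat >> h.py <<'E'
def tool():
    q=np.array(telemetry.get_tcp_rot()); return R.from_quat(np.r_[q[1:],q[0]]).as_matrix()
CO=None
def lookpose(xy,yaw,zt,h=60):
    """TCP pose putting wrist camera axis through (xy,h); camera offset in tool frame from first picture"""
    M0=R.from_quat([-0.41830347,0.57011202,0.41828887,0.57011307]).as_matrix()
    off=M0.T@(np.array([118.33,618.64,384.91])-[187.57,596.178,239.537])
    v=M0.T@np.array([-0.25,0.08,-0.97])*[1,-1,1] if 0 else M0.T@np.array([0.25,-0.08,-0.97])
    q=down(yaw); M=R.from_quat(np.r_[q[1:],q[0]]).as_matrix()
    o=M@off; w=M@v; s=(h-(zt+o[2]))/w[2]
    p=o+w*s; return [xy[0]-p[0],xy[1]-p[1],zt],q
def look(xy,yaw,zt,name,h=60):
    for y in sorted([yaw,yaw+np.pi],key=lambda a:np.inf if bot.ik(*lookpose(xy,a,zt,h)) is None else np.abs(np.array(bot.ik(*lookpose(xy,a,zt,h)))-telemetry.get_joints()).max())[:1]:
        bot.goto(*lookpose(xy,y,zt,h))
    bot.wait(.2); d=vision.capture("wrist"); cv2.imwrite(f"pics/{name}.png",d["image"]); return d
E
python3 - <<'E'
from h import *
import pickle
D={}
for n,xy,yaw,names in [("cork",(481,331),-8,["cork_pad"]),("stand",(569,92),6,["trafo_card_mid","guide_stand"]),("obl",(592,-98),22,["sink_card_mid","oblong_tray"]),("rnd",(470,-315),30,["cap_card_mid","round_tray"])]:
    d=look(xy,np.radians(yaw),260,n); D[n]=d
    print(n,telemetry.get_t(),np.round(telemetry.get_eef_pos()),np.round(telemetry.get_joints(),2))
    for m in names:
        for r in models.spot_point("wrist",m): print("  ",m,round(r["p"],2),np.round(r["xy"],1),"z60/65",unproj(d,r["xy"],60).round(1),"z0",unproj(d,r["xy"],0).round(1))
        if "card" not in m:
            for r in models.silhouettes("wrist",m): print("  ",m,round(r["p"],2),[rect(d,r["mask"],z) for z in (6,10,17)])
pickle.dump(D,open("D.pkl","wb"))
cv2.imwrite("pics/all.png",cv2.resize(np.vstack([np.hstack([D["cork"]["image"],D["stand"]["image"]]),np.hstack([D["obl"]["image"],D["rnd"]["image"]])]),(800,600),interpolation=cv2.INTER_AREA))
E
```

```text
cork 4.0333 [483. 352. 260.] [0.5  0.14 1.58 0.   1.42 0.64]
   cork_pad 0.59 [(478.6, 333.9, 101.8, 139.3, -7.9), (478.7, 334.8, 100.8, 137.9, -7.9), (478.9, 336.3, 99.0, 135.4, -7.9)]
stand 5.375 [566. 114. 260.] [ 0.06  0.09  1.63  0.    1.42 -0.04]
   trafo_card_mid 0.64 [258.8 190.4] z60/65 [[567.4  99.6]] z0 [[569.1  84.6]]
   guide_stand 0.87 [(566.4, 84.0, 82.6, 166.4, 7.5), (566.3, 85.1, 81.7, 164.7, 7.5), (566.1, 86.8, 80.3, 161.8, 7.5)]
obl 6.5667 [584. -77. 260.] [-0.27  0.12  1.6   0.    1.42 -0.65]
   sink_card_mid 0.64 [252.7 198.8] z60/65 [[ 586.8 -101.3]] z0 [[ 592.2 -117. ]]
   oblong_tray 0.87 [228.7 321.7] z60/65 [[ 617.3 -254.5]] z0 [[ 627.9 -296.8]]
   oblong_tray 0.71 [(590.1, -93.7, 82.3, 138.0, 21.7), (589.8, -92.9, 81.5, 136.6, 21.7), (589.2, -91.4, 80.0, 134.2, 21.7)]
   oblong_tray 0.58 [(614.7, -277.9, 59.0, 64.1, 27.3), (614.1, -275.2, 58.4, 63.5, 27.3), (613.1, -270.5, 57.3, 62.3, 27.3)]
rnd 7.9583 [ 460. -296.  260.] [-0.72  0.02  1.71  0.    1.41 -1.24]
   cap_card_mid 0.96 [248.3 194.5] z60/65 [[ 460.  -317.4]] z0 [[ 466.4 -332. ]]
   round_tray 0.82 [(462.5, -316.3, 139.8, 140.3, -16.1), (462.1, -315.5, 138.4, 138.9, -16.1), (461.4, -314.0, 135.9, 136.4, -16.1)]
```

View pics/all.png

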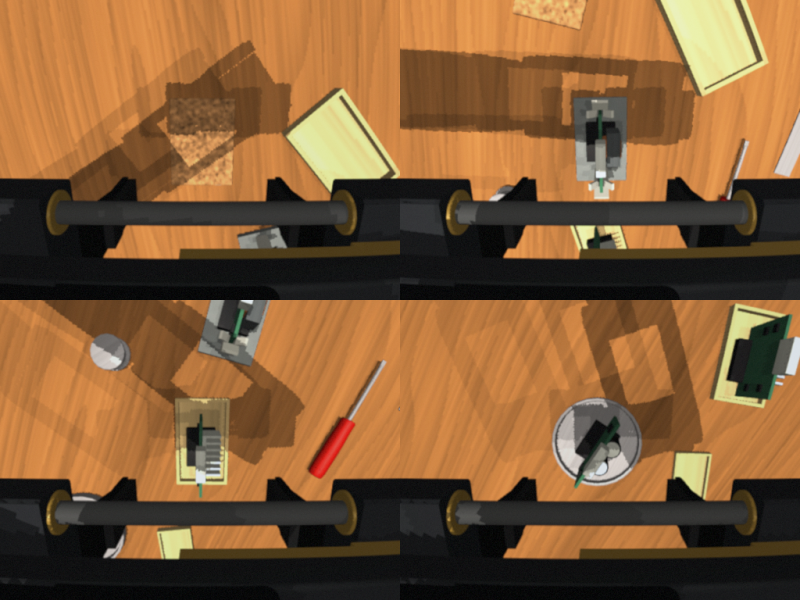

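```bash
cat >> h.py <<'E'
def box(pose,cx,cy,w,l,z):
    x,y,t=pose; c,s=np.cos(np.radians(t)),np.sin(np.radians(t))
    return np.array([[x+c*(cx+a*w/2)-s*(cy+b*l/2),y+s*(cx+a*w/2)+c*(cy+b*l/2),z] for a,b in [(-1,-1),(1,-1),(1,1),(-1,1)]])
def cardlines(p,u): return [(box(p,0,0,12,40,u+110),(0,0,255)),(box(p,0,0,4,100,u+84),(255,0,255)),(box(p,0,0,44,60,u+14),(0,255,255))]
def overlay(d,lines,ctr,half=64,k=4):
    u,v=np.round(ctr).astype(int); im=cv2.copyMakeBorder(d["image"],200,200,200,200,cv2.BORDER_CONSTANT)[v+200-half:v+200+half,u+200-half:u+200+half]
    im=cv2.resize(im,None,fx=k,fy=k,interpolation=cv2.INTER_CUBIC); raw=im.copy()
    for P,col in lines:
        q=((proj(d,P)-[u-half,v-half]+.5)*k*8).astype(np.int32); cv2.polylines(im,[q],True,col,1,cv2.LINE_AA,3)
    return raw,im
E
cat > ov.py <<'E'
from h import *
import pickle
D=pickle.load(open("D.pkl","rb"))
E
python3 - <<'E'
from ov import *
S=[]
st=(567,93,7); ob=(589.5,-93,21.7)
for n,L,c in [("stand",[(box(st,0,0,80,132,10),(0,255,0))]+cardlines(st,10),(567,93,60)),
 ("obl",[(box(ob,0,0,80,134,17),(0,255,0))]+cardlines(ob,5),(589,-93,60)),
 ("rnd",cardlines((462,-316,0),5),(462,-316,60))]:
    d=D[n]; print(n,"image x dir yaw",np.degrees(np.arctan2(cam(d)[1,0],cam(d)[0,0])).round(1),"crop origin",np.round(proj(d,c)[0])-64)
    S.append(np.vstack([overlay(d,L,proj(d,c)[0])[0],overlay(d,L,proj(d,c)[0])[1]]))
cv2.imwrite("pics/ov1.png",cv2.resize(np.hstack(S),(798,532),interpolation=cv2.INTER_AREA))
E
```

```text
stand image x dir yaw 6.1 crop origin [194. 132.]
obl image x dir yaw 22.1 crop origin [193. 129.]
rnd image x dir yaw 30.1 crop origin [187. 130.]
```

View pics/ov1.png

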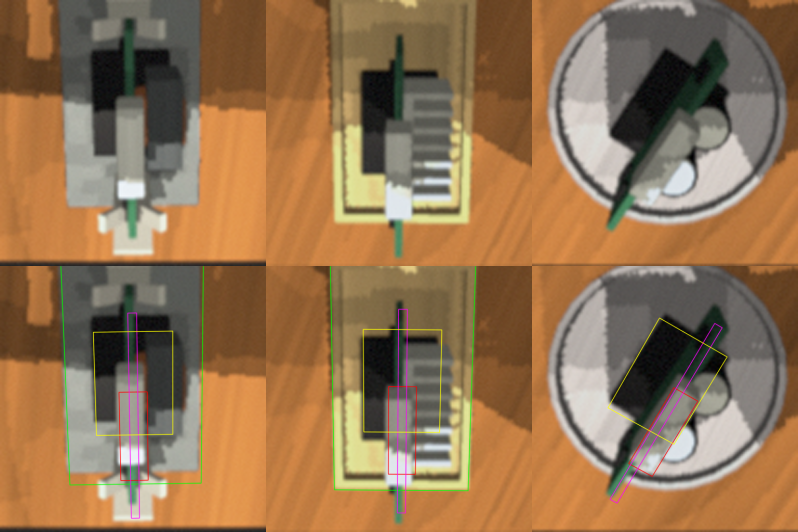

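Overlays are close. Bar, sheet and base edges ask for shifts of a few mm: stand +6 mm in y, sink card about 4 mm along its y, and cap yaw about -1.5°. I'll refine and check once.

Run:
```python
from ov import *
S=[]
st=(565.7,99.3,6.5); tc=(565.7,99.3,6.5); ob=(589.5,-93,21.9); sk=(590,-97,22); cp=(461.5,-315,-2); rt=(462,-316)
a=np.linspace(0,2*np.pi,60)
circ=lambda r,z:np.c_[rt[0]+r*np.cos(a),rt[1]+r*np.sin(a),0*a+z]
for n,L,c in [("stand",[(box(st,0,0,80,132,10),(0,255,0))]+cardlines(tc,10),(567,93,60)),
 ("obl",[(box(ob,0,0,80,134,17),(0,255,0))]+cardlines(sk,5),(589,-93,60)),
 ("rnd",cardlines(cp,5)+[(circ(69,17),(0,255,0)),(circ(64,17),(0,255,0))],(462,-316,60))]:
    d=D[n]; S.append(overlay(d,L,proj(d,c)[0],k=6)[1][:,96:-96])
im=np.hstack(S); print(im.shape)
cv2.imwrite("pics/ov2.png",cv2.resize(im,None,fx=.45,fy=.45,interpolation=cv2.INTER_AREA))
```

```text
(768, 1728, 3)
```

View pics/ov2.png

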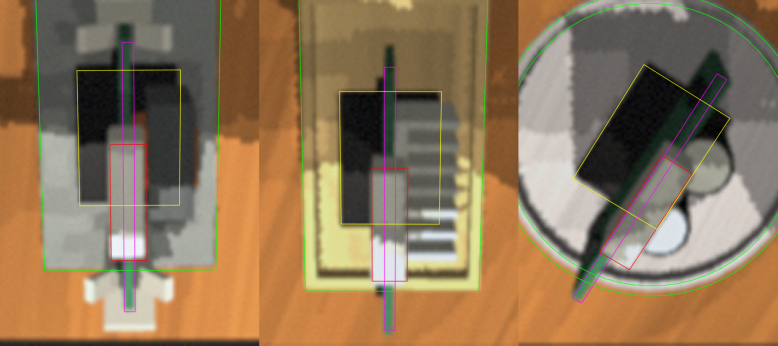

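The overlay now matches on all three within about 1–2 mm. First move: capacitor card to the cork pad, which frees the round tray.

```bash
cat >> h.py <<'E'
TR=275
def pick(x,y,yaw,u):
    q=down(np.radians(yaw)); bot.grip(1.0); bot.goto([x,y,TR],q)
    bot.move_linear([x,y,u+97],feed=120); bot.grip(0.0,30); bot.wait(.2)
    print("gap mm",telemetry.get_finger_gap()*87,"F",np.round(telemetry.get_contact_force(),1))
    bot.move_linear([x,y,TR],feed=120); print("lifted gap",round(telemetry.get_finger_gap()*87,1),"F",np.round(telemetry.get_contact_force(),1),"t",telemetry.get_t())
def place(x,y,yaw,u,release=True,pre=6):
    q=down(np.radians(yaw)); bot.goto([x,y,TR],q); bot.wait(.2)
    bot.move_linear([x,y,u+97+pre],feed=120); bot.wait(.2)
    hit=bot.move_linear([x,y,u+97-3],feed=15,force_limit=5)
    print("touch",hit,"z",round(telemetry.get_eef_pos()[2]-97-u,1),"F",np.round(telemetry.get_contact_force(),1))
    if release: free(x,y)
def free(x,y):
    bot.grip(0.6); bot.wait(.3); bot.move_linear([x,y,TR],feed=120); print("t",telemetry.get_t())
E
python3 - <<'E'
from h import *
pick(460,-315,-2,5)
place(479.5,332.5,-7.9,6)
E
```

```text
gap mm 11.773852897428526 F [ 0.2  0.3 -1.9]
lifted gap 11.9 F [ 0.6 -0.3 -3.3] t 13.4833
touch True z -0.4 F [ 0.3 -0.6  5.8]
t 21.0333
```

Run:
```python
from h import *
pick(565.7,99.3,6.5,10)
place(461.5,-315.5,-20,5)
d=vision.capture("side"); e=vision.capture("scene")
cv2.imwrite("pics/s2.png",np.hstack([d["image"],e["image"]])[:, :, :][:, :1024])
cv2.imwrite("pics/s2.png",cv2.resize(cv2.imread("pics/s2.png"),(800,300),interpolation=cv2.INTER_AREA))
for c,dd in (("side",d),("scene",e)):
  for n,z in [("cap_card_mid",61),("trafo_card_mid",60)]:
    print(c,n,[(round(r["p"],2),unproj(dd,r["xy"],z).round(1).tolist()) for r in models.spot_point(c,n)])
```

```text
gap mm 11.704759742249662 F [-0.  -0.4 -0.9]
lifted gap 11.7 F [-0.2  0.2 -2.3] t 27.375
touch True z -0.2 F [ 1.  -0.4  3.6]
t 34.1917
side cap_card_mid [(0.7, [[477.4, 334.5]]), (0.45, [[458.3, 345.1]])]
side trafo_card_mid [(0.66, [[458.2, 345.1]]), (0.65, [[463.3, -320.2]])]
scene cap_card_mid [(0.72, [[469.4, 327.0]])]
scene trafo_card_mid [(0.79, [[456.4, -316.2]])]
```

View pics/s2.png

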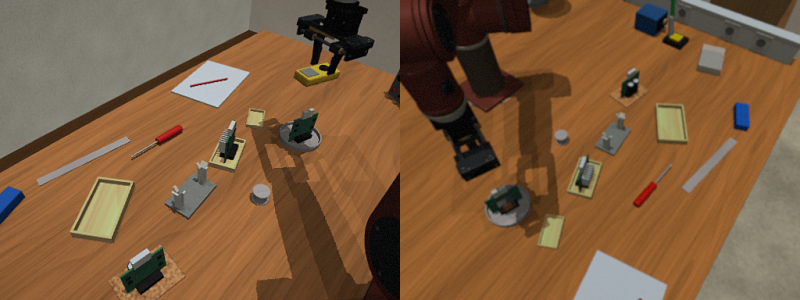

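Both cards stand upright: cap on the cork (side view ~(145,270)) and trafo in the round tray (~(302,128)). The spool and screwdriver have not moved. Now a look at the empty stand for the tight fit.

Run:
```python
from h import *
import pickle
d=look((566,99),np.radians(6.5),230,"stand2",h=40); pickle.dump(d,open("st2.pkl","wb"))
st=(565.7,99.3,6.5)
L=[(box(st,0,0,80,132,10),(0,255,0)),(box(st,0,0,8,106,66),(0,0,255)),(box(st,0,0,8,106,10),(255,0,255))]
c=proj(d,(566,99,40))[0]; a,b=overlay(d,L,c,half=75,k=5)
cv2.imwrite("pics/st2.png",cv2.resize(np.hstack([a[:,125:-125],b[:,125:-125]]),(800,600),interpolation=cv2.INTER_AREA))
print(telemetry.get_t())
```

```text
36.3833
```

View pics/st2.png

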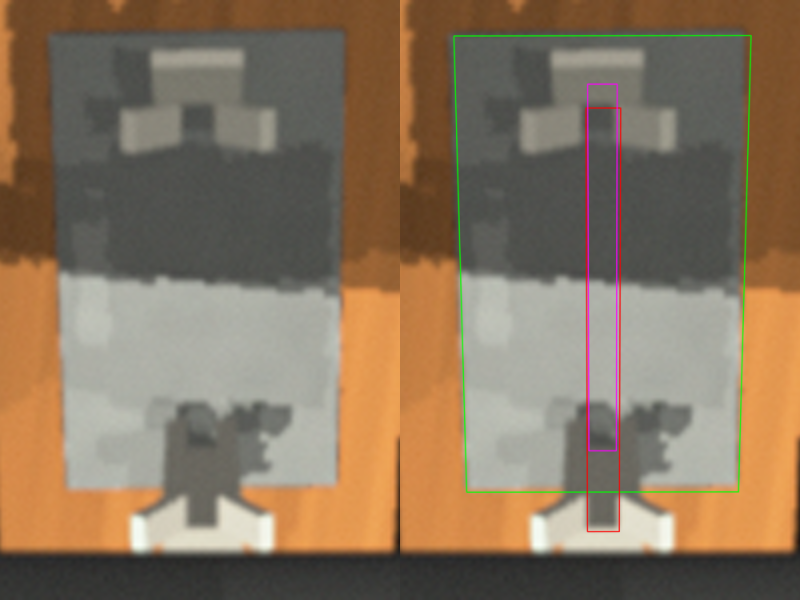

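Groove mouths at about (199,130) and (202,510) show the stand about 0.8 mm left of and 0.9 mm above my overlay, so it is at (564.8, 100.1). Now insert the sink card.

Run:
```python
from h import *
pick(590,-97,22,5)
x,y=564.8,100.1
bot.goto([x,y,TR],down(np.radians(6.5))); bot.wait(.3)
f0=np.array(telemetry.get_contact_force()); t0=np.array(telemetry.get_torque())
bot.move_linear([x,y,97+84],feed=120)
for u in (60,35,16,8):
    hit=bot.move_linear([x,y,97+u],feed=30,force_limit=10)
    print(u,hit,np.round(telemetry.get_eef_pos(),1),"dF",np.round(np.array(telemetry.get_contact_force())-f0,1),"dT",np.round(np.array(telemetry.get_torque())-t0,2))
    if hit: break
print(telemetry.get_t(),telemetry.get_finger_gap()*87)
d=vision.capture("side"); c=proj(d,(565,100,60))[0]; a,b=overlay(d,cardlines((x,y,6.5),telemetry.get_eef_pos()[2]-97),c,half=60,k=6)
cv2.imwrite("pics/ins.png",cv2.resize(np.hstack([a,b]),(800,400)))
```

```text
gap mm 12.030351841032564 F [-0.5  0.8 -0.3]
lifted gap 11.6 F [-1.1 -0.2 -2.1] t 42.7167
60 False [564.8 100.1 157. ] dF [ 1.3  0.1 -0.6] dT [ 0.02 -0.11  0.  ]
35 False [564.8 100.1 132. ] dF [ 0.8 -0.5 -0.9] dT [-0.07 -0.2   0.03]
16 False [564.8 100.  112.9] dF [ 2.5  0.1 -1.6] dT [-0.02 -0.37  0.11]
8 True [565.8 100.2 106.7] dF [0.6 0.3 4.6] dT [ 0.01 -0.27 -0.  ]
47.7667 11.917415169367999
```

It bottomed at u = 9.7 mm (10 expected) with no rubbing force in the guides, so it is home. Release, then cap to the oblong tray.

Run:
```python
from h import *
free(564.8,100.1)
pick(479.5,332.5,-7.9,6)
place(589.5,-93,21.8,5)
bot.goto(*lookpose((566,99),np.radians(6.5),260)); bot.wait(.3)
w1=vision.capture("wrist"); d=look((590,-93),np.radians(22),260,"o2"); e=vision.capture("side")
a=overlay(w1,[(box((564.8,100.1,6.5),0,0,80,132,10),(0,255,0))]+cardlines((564.8,100.1,6.5),10),proj(w1,(566,99,60))[0],k=4)[1]
b=overlay(d,[(box((589.5,-93,21.8),0,0,80,134,17),(0,255,0)),(box((589.5,-93,21.8),0,0,70,124,17),(0,255,0))]+cardlines((589.5,-93,21.8),5),proj(d,(590,-93,60))[0],k=4)[1]
c=overlay(e,cardlines((564.8,100.1,6.5),10),proj(e,(566,99,60))[0],half=64,k=4)[1]
cv2.imwrite("pics/fin1.png",cv2.resize(np.hstack([a,b,c]),(798,266),interpolation=cv2.INTER_AREA))
q=lookpose((462,-316),np.radians(-20),260); bot.goto(*q); bot.wait(.3)
w=vision.capture("wrist"); s=vision.capture("scene"); s2=vision.capture("side")
cv2.imwrite("pics/fin2.png",cv2.resize(np.hstack([w["image"],s["image"],s2["image"]]),(798,200),interpolation=cv2.INTER_AREA))
cv2.imwrite("pics/fin.png",np.vstack([cv2.imread("pics/fin1.png"),cv2.imread("pics/fin2.png")]))
for n in ("solder_spool",): print([(round(r["p"],2),rect(s,r["mask"],17)) for r in models.silhouettes("scene",n)])
print([(round(r["p"],2),r["xy"]) for r in models.spot_point("side","screwdriver")],telemetry.get_t())
```

```text
t 50.6167
gap mm 11.98500413060319 F [ 1.2 -0.3 -0.8]
lifted gap 11.8 F [ 0.3 -1.  -3.1] t 57.025
touch True z -0.1 F [-0.6  0.1  4.9]
t 63.8917
[(0.83, (421.2, -18.1, 42.2, 71.4, 42.4))]
[(0.73, [202.0, 185.5]), (0.56, [331.2, 256.5])] 67.7417
```

View pics/fin.png

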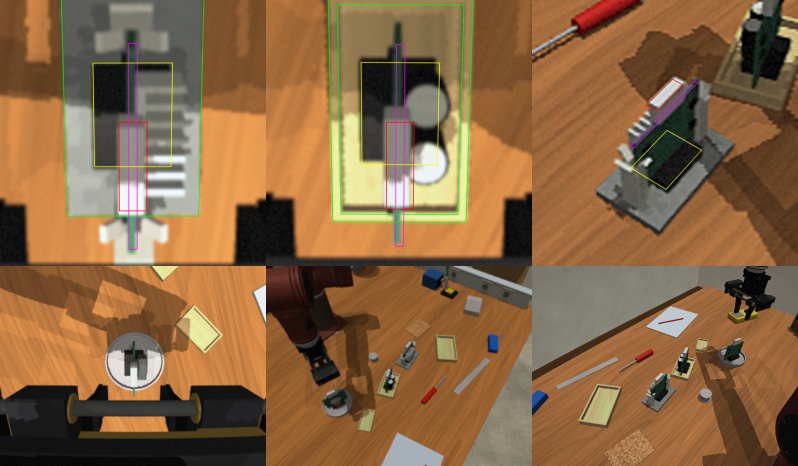

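All three cards stand upright in their places: the sink card is in the guides matching the "home" overlay, the cap card is inside the oblong tray, and the trafo card is in the round tray. The cork is empty and the bystanders have not moved.

Run:
```python
from h import *
print(np.round(telemetry.get_contact_force(),1)); bot.sign_off()
```

```text
[-0.1 -0.   1. ]
the job is handed in; nothing more can be done
```

The card swap is done and handed in at about 68 s of the 125 s allowed. I moved the cards in this order:
1. The capacitor card went from the round tray to the middle of the cork pad, and I let go.
2. The transformer card went from the stand to the round tray.
3. The heat-sink card went from the oblong tray down the stand's guides.
4. The capacitor card went from the cork pad to the oblong tray.

**Heat-sink card:** it touched down 9.7 mm above the stand's origin, where fully home is 10 mm. That matches the up-to-0.4 mm low reading at the other placings. Side force in the guides stayed under 3 N, and the wrist-view overlay at the home pose matched.

**Other cards:** the last pictures show the transformer card upright in the round tray and the capacitor card upright in the middle-sized oblong tray. The cork pad is empty.

**Bystanders:** the spool measured within about 1.5 mm of its start, and the screwdriver within 1 pixel in the side view.

**Disagreements:** the networks gave some false or offset detections, such as trafo_card_mid on the cork pad and cap_card_mid about 10 mm off in the scene view. I relied on the picture overlays instead. No check failed.

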